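Clamp the sweet mould in the filling board

TASK

Get the carved wooden sweet mould ready for filling: lay it level, carved side up, flat on the white filling board between the four corner stops, its plain end towards the clamp and its wooden grip pointing away from it. Then, with the mould in place, push the clamp's upright hand lever over and down until it snaps past its centre and stays locked, with the rubber pad holding the mould down. Leave the bench scraper and the sweet cups where they are, and let go of everything at the end.

Things in the scene. Friction and masses are not known exactly. Their poses are not given: they have to be found in the camera images.
- mould: Carved wooden sweet mould, loose, about 0.24 kg, carved side up. Block 62 mm wide (x), 26 mm high, from y -72 to +118 mm; a grip 28 mm wide (z 4 to 22 mm) sticks out of the -y end to y -118. The +y end is plain. Origin on the underside, midway across. Pinch across the 62 mm at y +10 to +30 (centre of mass). Starts in front of the board, to the right.
- filling_board: Fixed white plastic board on rubber feet, 130 mm (x, across) by 380 mm (y, along, towards the clamp) by 20 mm; origin under its centre. At its +y part a steel toggle clamp is screwed on: base 46 mm wide at y +53 to +153, 37 mm high above the board top; while open its arm stands at y +30 to +80, up to 105 mm above the board top.
- seat (a point): Where the mould's origin must lie: on the board's top face, x 0, y -88 mm from the board's centre, board's axes. Seated, the mould's axes are parallel to these, grip to -y. Four L-shaped oak corner stops, 14 mm high, round-topped, clear the block by 3 mm all round. Their side legs cover y -85 to -49 and +95 to +131 mm from the seat; between, the mould's long sides are open for fingers.
- clamp_pivot (a point): Axis of the clamp's hand lever, along the board's x; at x 0, y +216, z +45 mm from the seat. Board's axes.
- lever_end (a point): Free end of the clamp's hand lever on its centre line, 130 mm from clamp_pivot. Black rubber grip 18 mm wide (x), 20 mm thick, 44 to 130 mm from the pivot. Open (joint 0) the lever stands up, leaning 8.4 degrees towards the mould, end 194 mm above the counter; locked it points away from the mould (+y), rising 9 degrees to its end, 85 mm above the counter.
- clamp_lever (a joint): Lever angle, rad: 0 open, grows as the lever swings over in the board's y-z plane, away from the mould and down; 1.56 locked at its stop. Lowers the clamp arm. On the mould the pad touches at about 1.22, then its spring resists with 0.2 to 0.4 N m until the centre at 1.47; past it the lever snaps to 1.56 and holds. Let go earlier it springs back. Starts at 0 to 0.2.
- clamp_pad: Sprung rubber pad (8 N/mm), 16 mm across, under the end of the clamp arm; origin on its spindle's axis, 18 mm above the pad's face. Locked on a seated mould it presses with about 16 N on the block's top, 12 mm from the plain end.
- scraper: Bench scraper lying flat, 107 x 152 mm, 20 mm high, wooden grip and steel blade. On the left, near the front. Leave it.
- cup_a: One of two like fluted cups with a set sweet, 75 mm across, 33 mm high; origin under its centre. Left of the clamp or right of the mould. Leave it.
- cup_b: The other fluted cup with a set sweet, 75 mm across, 33 mm high; origin under its centre. Leave it.

How it is judged:
By the outcome, as a careful person would: the job done as asked, in the order asked, and still so for the second after the job is handed in, with the robot touching nothing.
It also fails if it takes over 56 s, if anything falls off the work surface, if the arm or the gripper's body presses on something with over 40 N, if the wrist force passes 120 N, or if a joint passes its speed limit or range.

ROBOT

A 6-joint arm with a two-finger parallel gripper is mounted at the origin on a cart in front of the work surface, level with it; the furniture and walls round the work are solid. World frame = base frame: x ahead of the robot, y to its left, z up, the work surface at z = 0. Lengths are in mm, angles in rad, forces in N, time in s.
With the tool pointing down it reaches from about 325 to 750 mm from the base axis. Payload 7.6 kg.
Tool frame: the origin (TCP) lies midway between the tips of the shut fingers; the grasp point (between the pads) lies 19 mm behind it; z points along the fingers, y is the line along which they close (so a half turn about z gives the same grasp; the last joint's range is limited). The gripper opens to 85 mm and grips with 20 to 120 N. Pads are 22 mm wide; open, the fingers measure 114 mm over their backs; the gripper's body (76 mm by 85 mm) begins 54 mm behind the grasp point. The pads swing forward as they close: fully open they stand 13 mm farther back than shut.
Start: joints at [-1.379, 0.052, 1.401, -0, 1.689, -0.07], TCP at [135.904, -507.125, 231.323] pointing down, gripper open.
Joint ranges: [-2.9, 2.9], [-0.91, 2.17], [0.12, 2.37], [-1.06, 4.2], [0.26, 2.73], [-2.93, 2.93]. Speed limits (rad/s): [2.57, 2.57, 3.01, 3.14, 3.14, 3.14].

INTERFACE

Orientations are given as a 3x3 rotation matrix whose columns are the frame's x, y, z axes.
In Python, from rig import read_state, snapshot, camera_info, close_job gives the robot as it stands. The module is installed in compiled form; this text tells all that it offers.
- The arm moves only by the tool drive_tool, never from a script. Its argument "commands" is one flat list of numbers, 7 for each row, row after row: the turn, a rotation vector about the world's x, y, z normalised to -1 to 1, where 1 is 0.08 rad, then the shift along the world's x, y, z normalised to -1 to 1, where 1 is 0.06 m, then the closure, from -1 (fully open) to 1 (shut). A call has exactly 5 rows; each row shifts and turns the commanded pose from where the row before left it; what a row does not reach is not made up. A row lasts 1/8 s, in which the tool goes at most 62.5 mm and 10.7 degrees, less where a joint would pass 70% of its speed; a pose out of reach is approached as far as the arm can. A call with a number of a shift or a turn outside -1 to 1 is refused whole. A call with a gripper value outside its range is refused whole. The fingers move at their own pace and stop on an object; "newtons" is the grip in N (left out, the last holds). Time passes only in rows, so rows that do not move let the fingers close, or fill a call up. It gives the time, the measured TCP pose, the force, the opening and the grip force at its end, in the units of the state.
- read_state(): the state, without advancing time (a new reading comes with each control period).
- snapshot(name): name is "side" or "top" or "wrist"; returns the picture (420x560x3 uint8, red, green, blue); there is no depth.
- camera_info(name): a dict with "fx", "fy", "cx", "cy" (pixels), "distortion" ([k1, k2, p1, p2, k3] as OpenCV has them; the pictures are not rectified), "R" (3x3) and "t" (3): a world point X has camera coordinates R X + t. Camera axes: x right, y down, z forward; pixel columns grow to the right and rows downward; lengths in mm; the calibration is good to about 2 mm. A picture is of the moment at which its call begins: read the wrist's pose just before it. camera_info takes no time and is no camera call; for the wrist camera it gives the pose at the moment of the call.
- close_job(): hands the job in; it is judged then, once.
The state is a dict: "time_s": time; "qpos": joint angles; "qd": joint speeds; "joint_torque": joint torques, N m; "ee_pos": TCP position; "tcp_rot": TCP orientation; "wrist_force": force on the tool from outside, world axes, zero at the start; "moment": the same for the moment, N m; "opening": finger opening in mm; "grip_force": force on a finger pad.
Only numpy, scipy, OpenCV 4.12 (cv2) and the standard library are available. Lean on these libraries where they do the work, as an engineer would, in place of code of your own. Each camera call takes 0.05 s, during which the arm holds its last target. There are 200 camera calls.

## Working session

There is one attempt and no reset: what is moved stays moved. The work goes in short steps, Python scripts to look and compute and a tool call to move; the robot and the scene stay as the last step left them, time stands still between calls to the robot, and variables do not carry over. Pictures are saved under pics/ and viewed, at most 13 in all, crops included, and the job is handed in when it is done.

Besides the shell and the picture viewer there is one more tool, called after "Call:" as name(argument=value, ...) on one line, values as JSON. drive_tool: Moves the arm, as the interface text tells. Scaled input: -1 to 1 covers 0.06 m each way for a shift and 0.08 rad each way for a turn. Its arguments: {"type":"object","properties":{"commands":{"type":"array","items":{"type":"number"}},"newtons":{"type":"number"}},"required":["commands"]}

```bash
mkdir -p pics; python3 - <<'E'
from rig import *
import cv2,numpy as np
for n in ["side","top"]:
    im=snapshot(n); cv2.imwrite(f"pics/{n}0.png",im[:,:,::-1])
    c=camera_info(n); print(n,{k:np.round(v,3).tolist() for k,v in c.items()})
s=read_state(); print(s)
a=cv2.imread("pics/top0.png");b=cv2.imread("pics/side0.png")
E
```

```text
side {'fx': 438.874, 'fy': 438.874, 'cx': 280.074, 'cy': 214.709, 'distortion': [-0.133, 0.0, 0.0, 0.0, 0.0], 'R': [[-0.98, -0.197, 0.018], [-0.144, 0.649, -0.747], [0.136, -0.735, -0.665]], 't': [489.686, 180.548, 1078.966]}
top {'fx': 433.035, 'fy': 433.035, 'cx': 271.583, 'cy': 209.591, 'distortion': [-0.011, 0.0, 0.0, 0.0, 0.0], 'R': [[-0.012, -1.0, -0.001], [-0.987, 0.012, -0.161], [0.161, -0.001, -0.987]], 't': [-4.726, 526.581, 1335.056]}
{'time_s': 0.1, 'qpos': array([-1.37930901e+00,  5.27631950e-02,  1.40161690e+00, -3.07546179e-06,
        1.68857999e+00, -7.03162985e-02]), 'qd': array([-0.00054915, -0.00297288, -0.0010037 , -0.00128556, -0.00079549,
       -0.00221317]), 'joint_torque': array([ 5.30684811e-04, -3.82578671e+01, -3.60986996e+01, -1.85430808e-04,
        4.68524333e-03, -2.06971481e-05]), 'ee_pos': array([ 135.84539213, -506.84998841,  230.56535538]), 'tcp_rot': array([[ 9.65924838e-01,  2.58822598e-01, -2.63246977e-04],
       [ 2.58822715e-01, -9.65923911e-01,  1.34185736e-03],
       [ 9.30264577e-05, -1.36426765e-03, -9.99999065e-01]]), 'wrist_force': array([-0.71128125,  0.51744354,  0.15679377]), 'moment': array([ 0.04098107, -0.02121382, -0.01944094]), 'grip_force': 0.0, 'opening': 85.20716639985883}
```

View pics/top0.png

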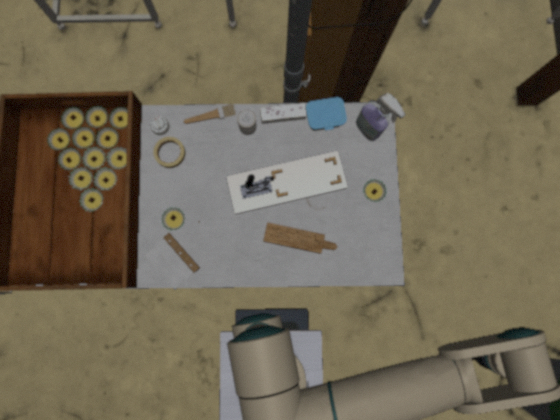

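View pics/side0.png

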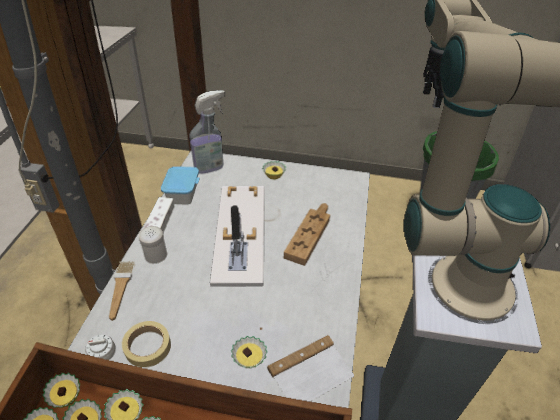

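The top view shows the board centred near (287,182) with the clamp to the left and four oak stops. The mould is at (300,238), grip to the right, so both +y ends point roughly to world +y. The cups are at (374,190) and (173,218), and the scraper is at (181,253). The side view agrees: mould at (308,233), and the black lever upright at (236,222).

```bash
cat > h.py <<'E'
import cv2,numpy as np
from rig import *
def K(c): return np.array([[c["fx"],0,c["cx"]],[0,c["fy"],c["cy"]],[0,0,1.]]),np.array(c["distortion"],float)
def ray(c,px):
    k,d=K(c); p=cv2.undistortPoints(np.array(px,float).reshape(-1,1,2),k,d).reshape(-1,2)
    R=np.array(c["R"]);t=np.array(c["t"])
    return -R.T@t, np.c_[p,np.ones(len(p))]@R
def plane(c,px,z):
    o,d=ray(c,px); return o+d*((z-o[2])/d[:,2])[:,None]
def proj(c,X):
    k,d=K(c); return cv2.projectPoints(np.array(X,float).reshape(-1,3),cv2.Rodrigues(np.array(c["R"]))[0],np.array(c["t"],float),k,d)[0].reshape(-1,2)
def tri(obs):  # [(cam,px)]
    A=np.zeros((3,3));b=np.zeros(3)
    for c,p in obs:
        o,d=ray(c,[p]);d=d[0]/np.linalg.norm(d[0]);M=np.eye(3)-np.outer(d,d);A+=M;b+=M@o
    return np.linalg.solve(A,b)
def big(m,roi=None):
    if roi is not None:
        z=np.zeros_like(m);x0,y0,x1,y1=roi;z[y0:y1,x0:x1]=m[y0:y1,x0:x1];m=z
    cs=cv2.findContours(m,cv2.RETR_EXTERNAL,cv2.CHAIN_APPROX_NONE)[0]
    return max(cs,key=cv2.contourArea)
E
python3 - <<'E'
from h import *
np.set_printoptions(precision=1,suppress=True)
c=camera_info("top");im=cv2.imread("pics/top0.png");h=cv2.cvtColor(im,cv2.COLOR_BGR2HSV)
m=cv2.inRange(h,(3,80,30),(25,255,255)); k=big(m,(255,215,345,260))
P=plane(c,k.reshape(-1,2),26)[:,:2].astype(np.float32)
r=cv2.minAreaRect(P);print("mould",r,cv2.boxPoints(r).tolist(), np.abs(P).shape)
w=cv2.inRange(h,(0,0,175),(180,45,255)); k=big(w,(215,140,360,220))
P=plane(c,cv2.convexHull(k).reshape(-1,2),20)[:,:2].astype(np.float32)
r=cv2.minAreaRect(P);print("board",r,cv2.boxPoints(r).tolist())
print("cups",plane(c,[(374,190),(173,218)],33))
w=camera_info("wrist");print({k:np.round(v,3).tolist() for k,v in w.items()})
E
```

```text
mould ((433.3335266113281, -100.93396759033203), (226.688720703125, 58.26742935180664), 77.40693664550781) [[380.1887512207031, -205.19973754882812], [437.0544738769531, -217.90350341796875], [486.4783020019531, 3.3318023681640625], [429.6125793457031, 16.035568237304688]] (161, 2)
board ((580.4711303710938, -105.75609588623047), (3.2552781105041504, 6.668192386627197), 88.70868682861328) [[577.1011962890625, -107.30818939208984], [583.7677001953125, -107.45845794677734], [583.841064453125, -104.2040023803711], [577.174560546875, -104.0537338256836]]
cups [[ 588.2 -342.6   33. ]
 [ 504.6  304.4   33. ]]
{'fx': 292.965, 'fy': 292.965, 'cx': 278.344, 'cy': 209.97, 'distortion': [-0.014, 0.0, 0.0, 0.0, 0.0], 'R': [[0.259, -0.966, -0.002], [-0.913, -0.245, 0.326], [-0.315, -0.083, -0.945]], 't': [-525.22, -42.141, 379.643]}
```

Call:
drive_tool(commands=[0,0,0.91,0.33,0.47,0,-1,0,0,0.91,0.33,0.47,0,-1,0,0,0.91,0.33,0.47,0,-1,0,0,0.91,0.33,0.47,0,-1,0,0,0.91,0.33,0.47,0,-1])

```text
time_s: 0.72
ee_pos: [235.3, -365.0, 230.9]
tcp_rot: [[0.809, 0.588, -0.0], [0.588, -0.809, 0.001], [0.0, -0.001, -1.0]]
wrist_force: [0.5, -1.5, -0.1]
opening: 85.4
grip_force: 0.0
```

Call:
drive_tool(commands=[0,0,0.91,0.33,0.47,0,-1,0,0,0.91,0.33,0.47,0,-1,0,0,0.91,0.33,0.47,0,-1,0,0,0.91,0.33,0.47,0,-1,0,0,0.91,0.33,0.47,0,-1])

```text
time_s: 1.35
ee_pos: [334.3, -224.0, 231.0]
tcp_rot: [[0.547, 0.837, -0.0], [0.837, -0.547, 0.0], [0.0, -0.0, -1.0]]
wrist_force: [1.0, 0.7, 0.1]
opening: 85.3
grip_force: 0.0
```

Call:
drive_tool(commands=[0,0,0.91,0.33,0.47,0,-1,0,0,0.91,0.33,0.47,0,-1,0,0,0.91,0.33,0.47,0,-1,0,0,0.91,0.33,0.47,0,-1,0,0,0.91,0.33,0.47,0,-1])

```text
time_s: 1.98
ee_pos: [433.3, -83.1, 231.0]
tcp_rot: [[0.213, 0.977, -0.0], [0.977, -0.213, 0.0], [-0.0, -0.0, -1.0]]
wrist_force: [0.4, 0.0, -0.1]
opening: 85.3
grip_force: 0.0
```

```bash
python3 - <<'E'
from h import *
import pickle
np.set_printoptions(precision=2,suppress=True)
s=read_state();c=camera_info("wrist");im=snapshot("wrist")[:,:,::-1]
cv2.imwrite("pics/w1.png",im);pickle.dump(c,open("w1.pkl","wb"));print(s["time_s"],s["ee_pos"],s["tcp_rot"],s["qpos"])
E
```

```text
1.975 [433.29 -83.08 230.98] [[ 0.21  0.98 -0.  ]
 [ 0.98 -0.21  0.  ]
 [-0.   -0.   -1.  ]] [-0.27 -0.19  1.63 -0.    1.7  -0.06]
```

View pics/w1.png

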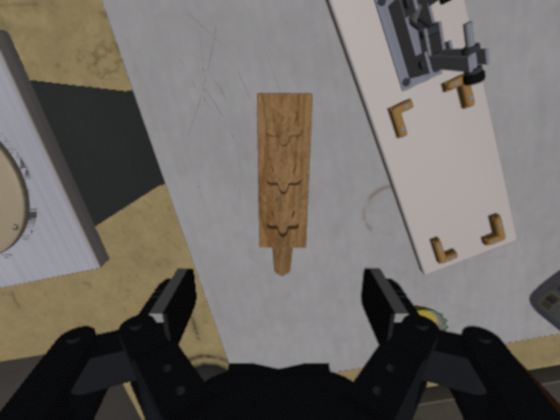

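The wrist view shows the mould upright in the picture: plain end at rows 93, columns 258–312, block bottom at row 247, grip tip at (283,275). The stops are at (399,117), (462,90), (443,250) and (494,230). Next is a second viewpoint nearer the board.

Call:
drive_tool(commands=[0,0,0,0.4,-0.16,0,-1,0,0,0,0.4,-0.16,0,-1,0,0,0,0.4,-0.16,0,-1,0,0,0,0.4,-0.16,0,-1,0,0,0,0.4,-0.16,0,-1])

```text
time_s: 2.65
ee_pos: [553.5, -132.4, 230.7]
tcp_rot: [[0.215, 0.977, -0.001], [0.977, -0.215, 0.0], [0.0, -0.001, -1.0]]
wrist_force: [-0.3, 0.3, 0.3]
opening: 85.4
grip_force: 0.0
```

```bash
python3 - <<'E'
from h import *
import pickle
np.set_printoptions(precision=2,suppress=True)
s=read_state();c=camera_info("wrist");im=snapshot("wrist")[:,:,::-1]
cv2.imwrite("pics/w2.png",im);pickle.dump(c,open("w2.pkl","wb"));print(s["time_s"],s["ee_pos"])
for n in (1,2):
    c=pickle.load(open(f"w{n}.pkl","rb"));im=cv2.imread(f"pics/w{n}.png");h=cv2.cvtColor(im,cv2.COLOR_BGR2HSV)
    m=cv2.inRange(h,(4,85,40),(22,255,255))
    for k in cv2.findContours(m,cv2.RETR_EXTERNAL,cv2.CHAIN_APPROX_NONE)[0]:
        if cv2.contourArea(k)>80: r=cv2.minAreaRect(k);print(n,cv2.contourArea(k),np.array(r[0]),np.array(r[1]),round(r[2],1),cv2.boundingRect(k))
E
```

```text
2.65 [ 553.49 -132.42  230.72]
1 170.0 [135.  400.5] [41.14  6.71] 63.4 (124, 382, 21, 38)
1 148.0 [349.85 376.11] [11.01 26.3 ] 80.5 (336, 369, 27, 13)
1 1282.5 [534.51 354.45] [30.71 54.91] 80.1 (505, 335, 55, 37)
1 243.5 [443.16 248.14] [25.63 19.5 ] 68.2 (431, 238, 26, 25)
1 307.5 [491.5 229. ] [27.87 22.35] 77.9 (482, 214, 23, 31)
1 16726.5 [ 96.15 311.71] [195.54 213.52] 70.5 (0, 185, 229, 185)
1 318.5 [403.85 118.05] [32.26 23.72] 71.6 (389, 100, 24, 37)
1 7842.5 [284.5 184. ] [ 53. 180.] 0.0 (258, 94, 54, 181)
1 395.0 [459.35  93.1 ] [31.41 25.31] 65.0 (443, 75, 31, 32)
1 8563.5 [65. 45.] [ 90. 130.] 90.0 (0, 0, 131, 91)
2 828.5 [123.82 402.16] [39.69 26.92] 67.4 (105, 382, 36, 38)
2 1707.5 [319.78 369.52] [ 34.32 125.76] 80.2 (255, 342, 125, 40)
2 536.5 [551.5 255.5] [51. 15.] 90.0 (544, 230, 16, 52)
2 218.5 [348.  232.5] [26.83 17.44] 63.4 (336, 222, 26, 26)
2 244.5 [395.65 212.45] [27.83 19.92] 71.6 (389, 197, 20, 32)
2 13722.0 [ 44.69 281.22] [144.29 136.3 ] 68.2 (0, 192, 133, 162)
2 326.5 [291.24  96.33] [33.21 21.82] 66.4 (276, 77, 22, 39)
2 8985.5 [176.88 165.01] [191.34  58.88] 85.2 (140, 72, 70, 189)
2 382.0 [345.7  69.4] [33.54 24.15] 63.4 (329, 50, 32, 35)
2 506.0 [ 2.42 53.53] [54.23 19.24] 66.4 (0, 25, 22, 51)
```

View pics/w2.png

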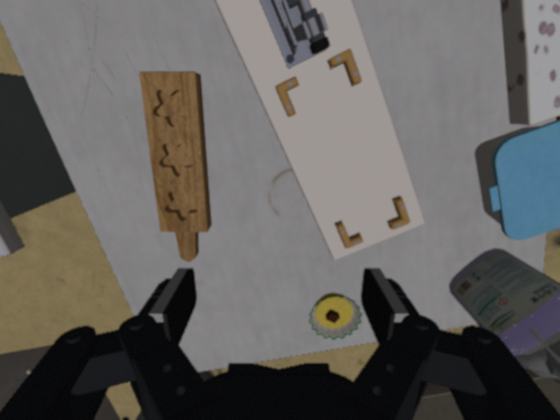

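The mould's top corners are at about (140,72), (196,72) in this view. The board's near-end corners are at (333,258) and (423,223), with the stops at (348,233), (396,212), (291,96) and (346,69). The cup is at (335,317).

```bash
cat > m.py <<'E'
from h import *
import pickle
np.set_printoptions(precision=2,suppress=True)
def approx(k,n):
    h=cv2.convexHull(k)
    for e in np.arange(1,15,.25):
        a=cv2.approxPolyDP(h,e,True)
        if len(a)<=n: return a.reshape(-1,2)
E
python3 - <<'E'
from m import *
obs={}
seeds={1:[(443,248),(491,229),(404,118),(459,93)],2:[(348,232),(396,212),(291,96),(346,69)]}
S={}
for n in (1,2):
    c=pickle.load(open(f"w{n}.pkl","rb"));im=cv2.imread(f"pics/w{n}.png");h=cv2.cvtColor(im,cv2.COLOR_BGR2HSV)
    m=cv2.inRange(h,(4,85,40),(22,255,255))
    ks=[k for k in cv2.findContours(m,cv2.RETR_EXTERNAL,cv2.CHAIN_APPROX_NONE)[0] if 80<cv2.contourArea(k)<12000]
    k=max([k for k in ks if cv2.boundingRect(k)[0]>130],key=cv2.contourArea); mk=k
    print(n,"mould poly",approx(k,8).tolist())
    P=plane(c,k.reshape(-1,2),26)
    print(" rect",cv2.minAreaRect(P[:,:2].astype(np.float32)))
    for i,s in enumerate(seeds[n]):
        kk=min(ks,key=lambda k:np.hypot(*(np.array(cv2.minAreaRect(k)[0])-s)))
        M=cv2.moments(kk);S.setdefault(i,[]).append((c,(M["m10"]/M["m00"],M["m01"]/M["m00"])))
    # board mask
    print(" board/counter BGR",im[170,440] if n==1 else im[170,340], im[170,360] if n==1 else im[170,250])
    pt=(440,180) if n==1 else (340,170)
    g=cv2.GaussianBlur(im,(3,3),0);g=cv2.cvtColor(g,cv2.COLOR_BGR2LAB)
    ff=np.zeros((422,562),np.uint8);cv2.floodFill(g.copy(),ff,pt,0,(14,5,5),(14,5,5),4|cv2.FLOODFILL_FIXED_RANGE|cv2.FLOODFILL_MASK_ONLY|(255<<8))
    b=big(ff[1:-1,1:-1]);print(" board area",cv2.contourArea(b),approx(b,6).tolist())
    Q=plane(c,b.reshape(-1,2),20)[:,:2];r=cv2.minAreaRect(Q.astype(np.float32));print(" board rect",r,cv2.boxPoints(r).tolist())
    pickle.dump((mk,b),open(f"k{n}.pkl","wb"))
T=[tri(S[i]) for i in range(4)];print("stops",np.array(T),"mean",np.mean(T,0))
E
```

```text
1 mould poly [[310, 94], [305, 243], [288, 271], [280, 274], [275, 270], [260, 245], [258, 94]]
 rect ((435.6900329589844, -98.14550018310547), (227.1560516357422, 59.6301155090332), 77.12785339355469)
 board/counter BGR [161 164 171] [140 139 140]
 board area 21952.0 [[331, 0], [372, 0], [482, 83], [515, 239], [433, 271], [425, 272]]
 board rect ((625.8497314453125, -68.57838439941406), (125.05940246582031, 354.5091247558594), 12.693015098571777) [[525.9005126953125, 90.6048355102539], [603.7957763671875, -255.24057006835938], [725.7989501953125, -227.7615966796875], [647.9036865234375, 118.08380126953125]]
2 mould poly [[141, 72], [193, 72], [199, 76], [209, 225], [194, 257], [189, 260], [181, 257], [160, 227]]
 rect ((439.1202697753906, -99.49273681640625), (228.07611083984375, 64.60960388183594), 77.16484069824219)
 board/counter BGR [149 151 157] [128 127 128]
 board area 25367.5 [[217, 0], [351, 0], [424, 221], [422, 224], [339, 258], [334, 258]]
 board rect ((629.3632202148438, -80.95521545410156), (125.57147216796875, 329.713134765625), 12.646799087524414) [[532.0070190429688, 66.15531158447266], [604.1945190429688, -255.5583953857422], [726.7194213867188, -228.06573486328125], [654.5319213867188, 93.64796447753906]]
stops [[ 624.95 -222.4    24.36]
 [ 693.53 -206.54   24.24]
 [ 583.36  -38.17   23.11]
 [ 651.57  -23.14   26.37]] mean [ 638.35 -122.56   24.52]
```

```bash
python3 - <<'E'
from m import *
c1,c2=[pickle.load(open(f"w{n}.pkl","rb")) for n in (1,2)]
print("corner L",tri([(c1,(257.5,93.5)),(c2,(140.5,71.5))]))
print("corner R",tri([(c1,(311.2,93.5)),(c2,(193.5,71.5))]))
print("board near corners",tri([(c1,(425,272)),(c2,(334,258))]),tri([(c1,(515,239)),(c2,(424,222))]))
for c,p in((c1,[(257.5,93.5),(311.2,93.5)]),(c2,[(140.5,71.5),(195,71.5)])):
    P=plane(c,p,26);print(P, P.mean(0)[:2]-118*np.array([.2227,.9749]))
k=pickle.load(open("k1.pkl","rb"))[0].reshape(-1,2)
# sides in w1: rows 110..235
L=[];R=[]
for r in range(105,235,5):
    x=k[k[:,1]==r][:,0];L.append((x.min()-.5,r));R.append((x.max()+.5,r))
pl,pr=plane(c1,L,26),plane(c1,R,26)
for P in(pl,pr):
    f=cv2.fitLine(P[:,:2].astype(np.float32),cv2.DIST_HUBER,0,.01,.01).ravel();print(f,np.degrees(np.arctan2(f[1],f[0])))
E
```

```text
corner L [431.9   19.78  20.23]
corner R [490.03   6.54  24.64]
board near corners [ 603.96 -253.2    18.41] [ 727.32 -229.21   15.56]
[[432.08  19.11  26.  ]
 [489.88   6.52  26.  ]] [ 434.7  -102.22]
[[434.32  18.95  26.  ]
 [491.93   5.95  26.  ]] [ 436.85 -102.59]
[  0.22   0.98 413.04 -63.75] 77.29544
[  0.22   0.97 471.38 -75.5 ] 77.109375
```

Call:
drive_tool(commands=[0,0,-0.02,-0.379,0.166,-0.367,-1,0,0,-0.02,-0.379,0.166,-0.367,-1,0,0,-0.02,-0.379,0.166,-0.367,-1,0,0,-0.02,-0.379,0.166,-0.367,-1,0,0,-0.02,-0.379,0.166,-0.367,-1])

```text
time_s: 3.32
ee_pos: [438.0, -81.9, 120.1]
tcp_rot: [[0.223, 0.975, -0.001], [0.975, -0.223, 0.0], [0.0, -0.001, -1.0]]
wrist_force: [-0.5, -0.2, 1.0]
opening: 85.5
grip_force: 0.0
```

Call:
drive_tool(commands=[0,0,0,0,0,-0.55,-1,0,0,0,0,0,-0.55,-1,0,0,0,0,0,-0.45,-1,0,0,0,0,0,-0.3,-1,0,0,0,0,0,-0.14,-1])

```text
time_s: 3.95
ee_pos: [438.2, -82.1, 0.6]
tcp_rot: [[0.223, 0.975, -0.002], [0.975, -0.223, 0.001], [0.0, -0.002, -1.0]]
wrist_force: [-0.2, 0.6, 0.4]
opening: 85.4
grip_force: 0.0
```

Call:
drive_tool(commands=[0,0,0,0,0,0,0,0,0,0,0,0,0,1,0,0,0,0,0,0,1,0,0,0,0,0,0,1,0,0,0,0,0,0,1], newtons=40)

```text
time_s: 4.58
ee_pos: [439.7, -82.4, 2.5]
tcp_rot: [[0.223, 0.975, 0.001], [0.975, -0.223, -0.0], [-0.0, 0.001, -1.0]]
wrist_force: [-0.5, 0.6, 5.0]
opening: 61.2
grip_force: 46.0
```

Call:
drive_tool(commands=[0,0,0,0,0,0.15,1,0,0,0,0,0,0.3,1,0,0,0,0,0,0.4,1,0,0,0,0,0,0.4,1,0,0,0,0,0,0.2,1])

```text
time_s: 5.2
ee_pos: [439.5, -82.4, 90.1]
tcp_rot: [[0.223, 0.975, 0.002], [0.975, -0.223, -0.0], [-0.0, 0.002, -1.0]]
wrist_force: [0.1, 1.1, -2.9]
opening: 60.9
grip_force: 45.1
```

Call:
drive_tool(commands=[0,0,0.56,0.347,-0.136,0,1,0,0,0.56,0.347,-0.136,0,1,0,0,0.56,0.347,-0.136,0,1,0,0,0.56,0.347,-0.136,0,1,0,0,0.56,0.347,-0.136,0,1])

```text
time_s: 5.82
ee_pos: [543.5, -123.2, 87.9]
tcp_rot: [[-0.0, 1.0, -0.002], [1.0, 0.0, 0.0], [0.0, -0.002, -1.0]]
wrist_force: [-0.1, -0.2, -2.4]
opening: 61.1
grip_force: 45.1
```

Call:
drive_tool(commands=[0,0,0.56,0.347,-0.136,0,1,0,0,0.56,0.347,-0.136,0,1,0,0,0.56,0.347,-0.136,0,1,0,0,0.56,0.347,-0.136,0,1,0,0,0.56,0.347,-0.136,0,1])

```text
time_s: 6.45
ee_pos: [647.5, -164.0, 87.6]
tcp_rot: [[-0.223, 0.975, -0.002], [0.975, 0.223, 0.001], [0.001, -0.002, -1.0]]
wrist_force: [-0.2, 0.2, -1.9]
opening: 61.2
grip_force: 45.1
```

Call:
drive_tool(commands=[0,0,0,0,0,0,1,0,0,0,0,0,0,1,0,0,0,0,0,0,1,0,0,0,0,0,0,1,0,0,0,0,0,0,1])

```text
time_s: 7.08
ee_pos: [647.3, -163.8, 89.0]
tcp_rot: [[-0.221, 0.975, 0.0], [0.975, 0.221, -0.0], [-0.0, 0.0, -1.0]]
wrist_force: [-0.9, 0.4, -2.4]
opening: 61.3
grip_force: 45.2
```

```bash
python3 - <<'E'
from m import *
s=read_state();c=camera_info("wrist");im=snapshot("wrist")[:,:,::-1]
cv2.imwrite("pics/w3.png",im);pickle.dump(c,open("w3.pkl","wb"));print(s["time_s"],s["ee_pos"],s["tcp_rot"],s["opening"])
E
```

```text
7.075 [ 647.28 -163.83   89.02] [[-0.22  0.98  0.  ]
 [ 0.98  0.22 -0.  ]
 [-0.    0.   -1.  ]] 61.30347555708397
```

View pics/w3.png

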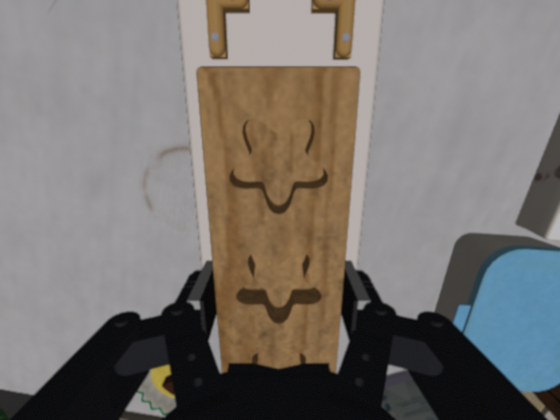

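The held mould's plain end is at row 67, columns 197–360. The clamp-side stops' legs span columns 208–227 and 336–354, ending at row 58, and their crossbars' inner edges are at row 11. Now the mould–seat relation in this same view.

```bash
python3 - <<'E'
from m import *
c=pickle.load(open("w3.pkl","rb"));im=cv2.imread("pics/w3.png");h=cv2.cvtColor(im,cv2.COLOR_BGR2HSV)
m=cv2.inRange(h,(4,85,40),(25,255,255))
# mould edges on rows
def edges(r): x=np.where(m[r,150:420])[0]+150; return x.min()-.5,x.max()+.5
rows=range(80,240,8);E=[(r,*edges(r)) for r in rows]
L=plane(c,[(e[1],e[0]) for e in E],112.5)[:,:2];R=plane(c,[(e[2],e[0]) for e in E],112.5)[:,:2]
def fit(P): f=cv2.fitLine(P.astype(np.float32),cv2.DIST_HUBER,0,.01,.01).ravel(); f=f if f[1]>0 else -f; return f,np.degrees(np.arctan2(f[1],f[0]))
print("mould L,R",fit(L),fit(R))
top=[np.where(m[40:120,x])[0].min()+40-.5 for x in range(230,330,10)] 
print("rows of plain end",top[::3])
T=plane(c,[(278.5,np.median([t for t in top if t>62]))],112.5);print("plain end",T)
# board edges in LAB L
g=cv2.cvtColor(cv2.GaussianBlur(im,(3,3),0),cv2.COLOR_BGR2LAB).astype(int)
l=[];r=[]
for y in range(8,200,8):
    d=np.gradient(g[y,:,1]*0+g[y,:,0].astype(float)); a=170+np.argmax(d[170:198]) if y<60 else 170+np.argmax(d[170:205]); b=355+np.argmin(d[355:400]); l.append((a,y));r.append((b,y))
for p in(l,r):
  P=plane(c,p,20)[:,:2];print("board edge",fit(P),p[::6])
# stops
for r_ in (30,40,50):
    x=np.where(m[r_,190:380])[0]+190;print(r_,x[np.r_[True,np.diff(x)>1]],x[np.r_[np.diff(x)>1,True]])
for x0 in (214,220,340,347): 
    y=np.where(m[0:64,x0])[0];print("col",x0,y.min(),y.max())
for x0 in (235,242,318,326): 
    y=np.where(m[0:40,x0])[0];print("cross",x0,y.min(),y.max())
y=np.array([-.2193,.9757]);x=np.array([.9757,.2193]);s0=np.array([643.4,-144.8])
f=lambda P:np.c_[(P[:,:2]-s0)@x,(P[:,:2]-s0)@y]
for z in(27,34): print("stops in seat frame z",z,f(plane(c,[(207.5,40),(227,40),(336,40),(354.5,40),(217,58),(345,58),(238,11.5),(322,11.5)],z)).tolist())
print("mould end",f(T),"mould L/R",f(L)[[0,-1]],f(R)[[0,-1]])
E
```

```text
mould L,R (array([  -0.23,    0.97, -603.6 ,  107.52], dtype=float32), np.float32(103.069374)) (array([  -0.22,    0.98, -659.69,   85.39], dtype=float32), np.float32(102.69357))
rows of plain end [np.float64(66.5), np.float64(66.5), np.float64(66.5), np.float64(66.5)]
plain end [[625.43 -68.29 112.5 ]]
board edge (array([  -0.22,    0.98, -565.33,   81.23], dtype=float32), np.float32(102.64672)) [(np.int64(179), 8), (np.int64(183), 56), (np.int64(187), 104), (np.int64(191), 152)]
board edge (array([  -0.22,    0.98, -689.55,   64.82], dtype=float32), np.float32(102.670235)) [(np.int64(381), 8), (np.int64(377), 56), (np.int64(372), 104), (np.int64(367), 152)]
30 [209 336] [225 351]
40 [209 218 335 349] [212 225 342 351]
50 [210 335] [226 350]
col 214 0 57
col 220 0 57
col 340 0 58
col 347 0 57
cross 235 0 11
cross 242 0 11
cross 318 0 11
cross 326 0 11
stops in seat frame z 27 [[-44.35985733745787, 104.11649370590065], [-32.36991952113477, 104.10202561451722], [34.5794565028627, 104.23469346691438], [45.959849468896074, 104.29325794662405], [-39.1486506570395, 94.11251142395135], [40.83792562422222, 94.2671747309181], [-24.995373765927724, 119.26984005639116], [25.251916247582603, 119.36709695019157]]
stops in seat frame z 34 [[-42.86002415637487, 102.72971025735939], [-31.28301052022037, 102.71574043584732], [33.36068080123728, 102.84383931007086], [44.34914184005944, 102.90038687441854], [-37.828287401419395, 93.07025738377533], [39.40361308907558, 93.21959420613393], [-24.162438414145832, 117.36118708571888], [24.354373814378036, 117.45509452735753]]
mould end [[-0.75 78.59]] mould L/R [[-30.71  74.04]
 [-30.33  12.99]] [[28.86 74.15]
 [29.09 13.09]]
```

Call:
drive_tool(commands=[0,0,0,0,0,-0.25,1,0,0,0,0,0,-0.2,1,0,0,0,0,0,-0.15,1,0,0,0,0,0,-0.1,1,0,0,0,0,0,-0.05,1])

```text
time_s: 7.75
ee_pos: [647.3, -163.9, 43.4]
tcp_rot: [[-0.221, 0.975, -0.0], [0.975, 0.221, 0.0], [0.0, -0.0, -1.0]]
wrist_force: [0.1, -0.8, -2.4]
opening: 61.3
grip_force: 45.2
```

Call:
drive_tool(commands=[0,0,-0.01,-0.023,0.15,0,1,0,0,-0.01,-0.023,0.15,0,1,0,0,-0.01,-0.023,0.15,0,1,0,0,-0.01,-0.023,0.1,0,1,0,0,-0.01,-0.023,0.07,0,1])

```text
time_s: 8.38
ee_pos: [640.5, -126.2, 44.0]
tcp_rot: [[-0.218, 0.976, 0.0], [0.976, 0.218, -0.0], [-0.0, 0.0, -1.0]]
wrist_force: [-0.1, 1.0, -2.5]
opening: 60.9
grip_force: 45.1
```

Call:
drive_tool(commands=[0,0,0,0,0,0,1,0,0,0,0,0,0,1,0,0,0,0,0,0,1,0,0,0,0,0,0,1,0,0,0,0,0,0,1])

```text
time_s: 9.0
ee_pos: [640.5, -126.8, 43.8]
tcp_rot: [[-0.217, 0.976, 0.0], [0.976, 0.217, 0.0], [-0.0, 0.0, -1.0]]
wrist_force: [0.5, 0.5, -2.3]
opening: 61.0
grip_force: 45.1
```

```bash
python3 - <<'E'
from m import *
s=read_state();c=camera_info("wrist");im=snapshot("wrist")[:,:,::-1]
cv2.imwrite("pics/w4.png",im);pickle.dump(c,open("w4.pkl","wb"));print(s["time_s"],s["ee_pos"],s["tcp_rot"],s["opening"])
E
```

```text
9.0 [ 640.5  -126.83   43.8 ] [[-0.22  0.98  0.  ]
 [ 0.98  0.22  0.  ]
 [-0.    0.   -1.  ]] 61.00060849615032
```

View pics/w4.png

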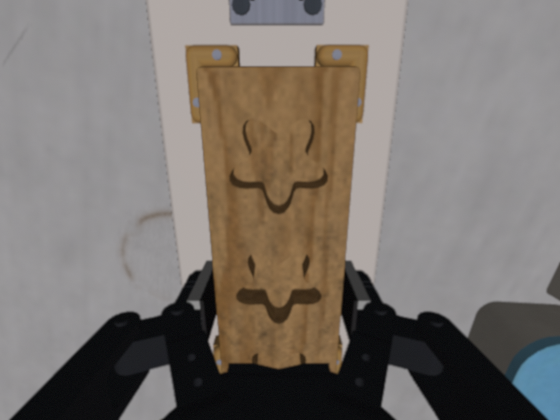

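Over the seat, the mould's end is at row 67, columns 197–360. It's nearly centred between the stops, whose outer edges are at columns 187 and 367, and their legs end at row 122.

```bash
python3 - <<'E'
from m import *
c=pickle.load(open("w4.pkl","rb"));y=np.array([-.2193,.9757]);x=np.array([.9757,.2193]);s0=np.array([643.4,-144.8])
f=lambda p,z:np.c_[(plane(c,p,z)[:,:2]-s0)@x,(plane(c,p,z)[:,:2]-s0)@y]
print("mould",f([(197,67),(360,67),(278.5,66.5)],67.3))
for z in(25,30,34):print(z,f([(187,70),(367.5,70),(192,110),(363,110),(196,122.5),(360,122.5),(278,45)],z).tolist())
im=cv2.imread("pics/w4.png");g=cv2.cvtColor(im,cv2.COLOR_BGR2GRAY).astype(float)
b=[(140+np.argmax(np.gradient(g[r,140:190])),np.argmin(np.gradient(g[r,370:420]))+370,r) for r in(70,120,170,220)];print(b)
print([f([(q[0],q[2]),(q[1],q[2])],20)[:,0].mean() for q in b])
E
```

```text
mould [[-28.61 116.14]
 [ 30.92 116.01]
 [  1.16 116.19]]
25 [[-44.381986456612296, 120.09740609141873], [45.50852509655956, 119.88474035070313], [-43.68564380852403, 101.16671801316376], [44.93964754894086, 100.95851134455576], [-42.17843746570759, 94.9298595151258], [43.918263076491, 94.72894159720174], [0.9675264238003407, 131.00413033728415]]
30 [[-42.96207698103047, 119.51446392565845], [44.11975767677173, 119.30844303924464], [-42.287491929747, 101.17527527598773], [43.568655011025285, 100.97357413559929], [-40.827379051618585, 95.13329074251463], [42.57918424024964, 94.93865061191416], [0.9704662232429098, 130.08040176521433]]
34 [[-41.826149400564965, 119.04811019305022], [43.00874374094138, 118.84740519007786], [-41.16897042672522, 101.18212108624688], [42.47186098069268, 100.98562436843413], [-39.74653232034739, 95.29603572442568], [41.507921171256584, 95.10641782368407], [0.9728180627970615, 129.34141890755848]]
[(np.int64(156), np.int64(399), 70), (np.int64(161), np.int64(392), 120), (np.int64(168), np.int64(386), 170), (np.int64(174), np.int64(380), 220)]
[np.float64(0.6756108656852362), np.float64(0.05333862709830939), np.float64(0.22119200453775534), np.float64(0.10491005133768638)]
```

Call:
drive_tool(commands=[0,0,0,-0.014,0.016,0,1,0,0,0,0,0,-0.06,1,0,0,0,0,0,-0.09,1,0,0,0,0,0,-0.08,1,0,0,0,0,0,-0.06,1])

```text
time_s: 9.68
ee_pos: [639.5, -125.7, 25.7]
tcp_rot: [[-0.217, 0.976, -0.001], [0.976, 0.217, 0.0], [0.0, -0.001, -1.0]]
wrist_force: [-0.2, 0.0, -3.3]
opening: 61.1
grip_force: 45.1
```

Call:
drive_tool(commands=[0,0,0,0,0,-0.02,1,0,0,0,0,0,-0.02,1,0,0,0,0,0,-0.02,1,0,0,0,0,0,0,1,0,0,0,0,0,0,1])

```text
time_s: 10.3
ee_pos: [639.7, -125.8, 22.9]
tcp_rot: [[-0.217, 0.976, 0.0], [0.976, 0.217, -0.0], [-0.0, 0.0, -1.0]]
wrist_force: [-0.3, 0.0, -2.8]
opening: 61.3
grip_force: 45.1
```

Call:
drive_tool(commands=[0,0,0,0,0,-0.015,1,0,0,0,0,0,0,1,0,0,0,0,0,-0.01,1,0,0,0,0,0,0,1,0,0,0,0,0,0,1])

```text
time_s: 10.92
ee_pos: [639.9, -125.8, 22.6]
tcp_rot: [[-0.217, 0.976, 0.001], [0.976, 0.217, -0.0], [-0.0, 0.001, -1.0]]
wrist_force: [-4.2, 1.4, 6.2]
opening: 61.1
grip_force: 46.2
```

Call:
drive_tool(commands=[0,0,0,0,0,0,-1,0,0,0,0,0,0,-1,0,0,0,0,0,0,-1,0,0,0,0,0,0,-1,0,0,0,0,0,0,-1])

```text
time_s: 11.55
ee_pos: [639.7, -125.8, 21.2]
tcp_rot: [[-0.217, 0.976, 0.0], [0.976, 0.217, 0.0], [0.0, 0.0, -1.0]]
wrist_force: [0.3, -0.8, 0.0]
opening: 85.4
grip_force: 0.0
```

Call:
drive_tool(commands=[0,0,0,0,0,0.3,-1,0,0,0,0,0,0.5,-1,0,0,0,0,-0.1,0.6,-1,0,0,0,0.1,-0.1,0.6,-1,0,0,0,0.1,-0.1,0.6,-1])

```text
time_s: 12.18
ee_pos: [651.9, -143.9, 180.4]
tcp_rot: [[-0.217, 0.976, 0.002], [0.976, 0.217, -0.001], [-0.001, 0.002, -1.0]]
wrist_force: [0.7, 0.1, 1.0]
opening: 85.7
grip_force: 0.0
```

```bash
python3 - <<'E'
from m import *
s=read_state();c=camera_info("wrist");im=snapshot("wrist")[:,:,::-1]
cv2.imwrite("pics/w5.png",im);pickle.dump(c,open("w5.pkl","wb"));print(s["time_s"],s["ee_pos"],s["tcp_rot"],s["opening"],s["qpos"])
im=snapshot("side")[:,:,::-1];cv2.imwrite("pics/s5.png",cv2.resize(im[130:340,150:380],None,fx=3,fy=2.8))
cv2.imwrite("pics/s5full.png",im)
E
```

```text
12.175 [ 651.86 -143.93  180.41] [[-0.22  0.98  0.  ]
 [ 0.98  0.22 -0.  ]
 [-0.    0.   -1.  ]] 85.72838665562814 [-0.27  0.48  1.    0.    1.66 -0.49]
```

View pics/w5.png

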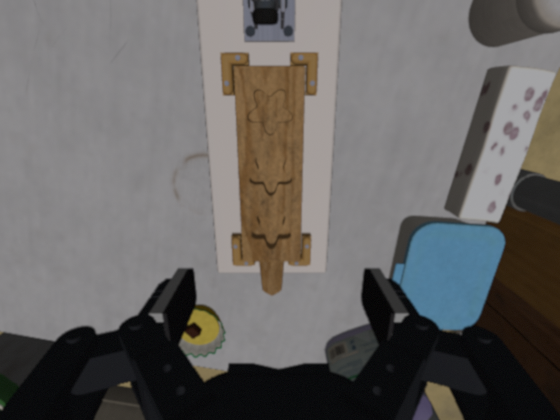

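View pics/s5.png

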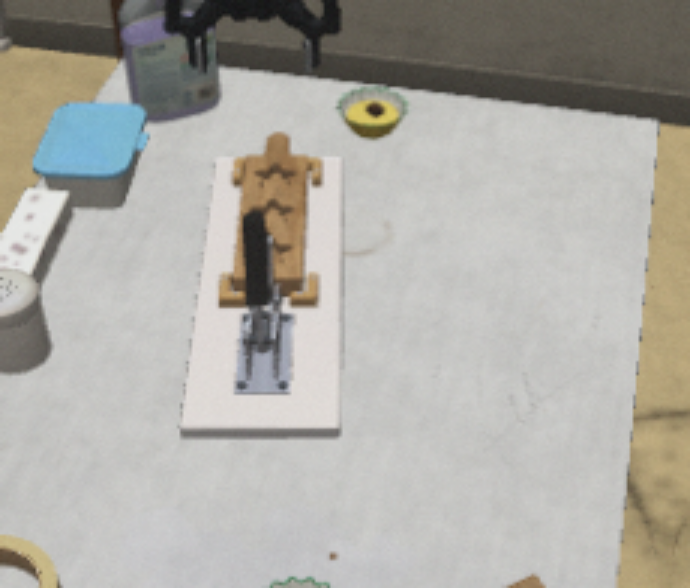

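The mould sits parallel and central between all four stops (block columns 236–305, rows 66–265; grip tip at (272,293)). The side crop confirms it's flat and shows the lever upright at (257,255). Next I shut the fingers, go to the mould side of the lever, and push it round its arc.

Call:
drive_tool(commands=[0,0,0,-0.138,0.495,-0.027,1,0,0,0,-0.138,0.495,-0.027,1,0,0,0,-0.138,0.495,-0.027,1,0,0,0,-0.138,0.495,-0.027,1,0,0,0,-0.138,0.495,-0.027,1])

```text
time_s: 12.9
ee_pos: [609.7, 5.8, 169.4]
tcp_rot: [[-0.217, 0.976, 0.0], [0.976, 0.217, 0.0], [0.0, 0.0, -1.0]]
wrist_force: [-0.5, -0.0, -0.0]
opening: -0.1
grip_force: 0.0
```

Call:
drive_tool(commands=[0,0,0,0,0,0,1,0,0,0,0,0,0,1,0,0,0,0,0,0,1,0,0,0,0,0,0,1,0,0,0,0,0,0,1])

```text
time_s: 13.52
ee_pos: [610.3, 4.3, 169.2]
tcp_rot: [[-0.217, 0.976, -0.0], [0.976, 0.217, 0.0], [0.0, -0.0, -1.0]]
wrist_force: [0.9, 0.6, 0.4]
opening: -0.2
grip_force: 0.0
```

```bash
python3 - <<'E'
from m import *
s=read_state();print(s["time_s"],s["ee_pos"],s["opening"],s["qpos"])
im=snapshot("side")[:,:,::-1];c=camera_info("side")
y=np.array([-.2193,.9757,0]);p=np.array([596.9,65.2,65])
def L(th,r): f=th-.1466; return p+r*(np.sin(f)*y+np.cos(f)*np.array([0,0,1]))
for X,col in((p,(0,0,255)),(L(0,130),(0,255,0)),(L(.2,130),(255,0,0))):
    q=proj(c,X)[0];print(q);im=cv2.circle(im.copy(),(int(q[0]),int(q[1])),1,col,-1)
cv2.imwrite("pics/s6.png",cv2.resize(im[130:340,150:380],None,fx=3,fy=2.8))
E
```

```text
13.525 [610.33   4.29 169.16] -0.18049240054298785 [-0.05  0.32  1.22  0.    1.6  -0.27]
[236.21 250.82]
[233.86 205.69]
[233.18 212.83]
```

View pics/s6.png

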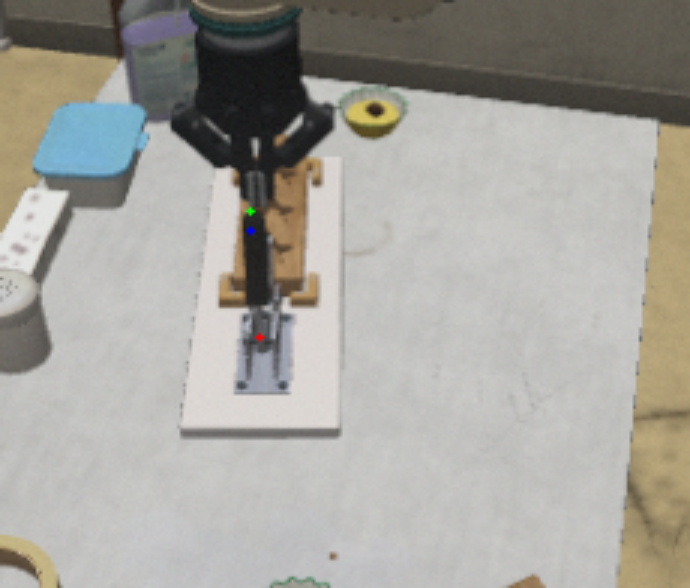

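The projected pivot and lever-end dots fall on the clamp axis and the lever's top (crop (259,337) and (250,212)). The shut fingers are lined up just behind the lever, so I push.

Call:
drive_tool(commands=[0,0,0,-0.062,0.276,0.02,1,0,0,0,-0.051,0.226,-0.03,1,0,0,0,-0.057,0.255,0.032,1,0,0,0,-0.058,0.257,-0.01,1,0,0,0,-0.057,0.252,-0.047,1])

```text
time_s: 14.2
ee_pos: [593.0, 82.1, 167.3]
tcp_rot: [[-0.218, 0.976, 0.001], [0.976, 0.218, 0.0], [0.0, 0.001, -1.0]]
wrist_force: [0.9, -0.1, 0.4]
opening: 0.2
grip_force: 0.2
```

Call:
drive_tool(commands=[0,0,0,-0.054,0.242,-0.087,1,0,0,0,-0.052,0.229,-0.122,1,0,0,0,-0.046,0.207,-0.157,1,0,0,0,-0.041,0.182,-0.185,1,0,0,0,-0.034,0.153,-0.213,1])

```text
time_s: 14.82
ee_pos: [579.3, 142.1, 120.3]
tcp_rot: [[-0.217, 0.976, -0.0], [0.976, 0.217, -0.0], [0.0, -0.0, -1.0]]
wrist_force: [0.2, 0.6, 0.0]
opening: -0.1
grip_force: 0.0
```

Call:
drive_tool(commands=[0,0,0,-0.019,0.085,-0.152,1,0,0,0,-0.016,0.07,-0.162,1,0,0,0,-0.008,0.037,-0.117,1,0,0,0,0,0,0,1,0,0,0,0,0,0,1])

```text
time_s: 15.45
ee_pos: [577.2, 152.8, 95.7]
tcp_rot: [[-0.217, 0.976, 0.001], [0.976, 0.217, 0.0], [-0.0, 0.001, -1.0]]
wrist_force: [-0.1, -0.3, 1.0]
opening: 0.0
grip_force: 0.0
```

```bash
python3 - <<'E'
from m import *
s=read_state();print(s["time_s"],s["ee_pos"],s["wrist_force"])
im=snapshot("side")[:,:,::-1]
cv2.imwrite("pics/s7.png",cv2.resize(im[130:340,150:380],None,fx=3,fy=2.8))
E
```

```text
15.45 [577.21 152.8   95.72] [-0.08 -0.27  1.04]
```

View pics/s7.png

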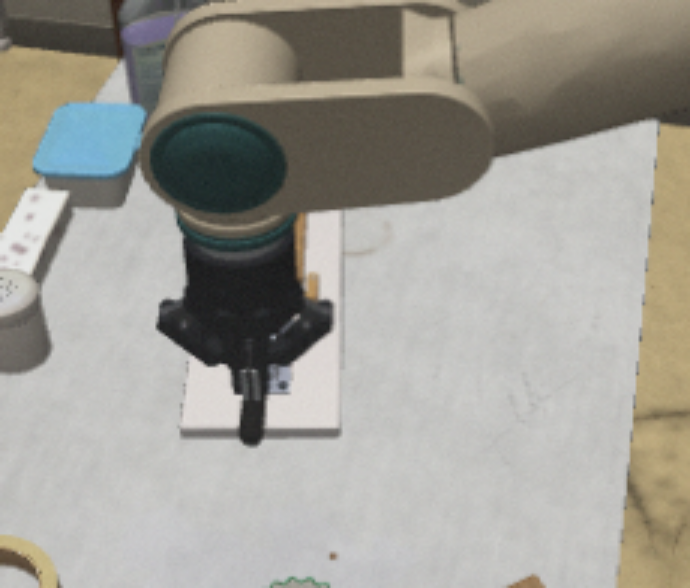

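The lever is over and pointing away from the mould, its end near crop (252,435), with hardly any force on the tool. I push a few mm more to feel for the stop, then back off and look.

Call:
drive_tool(commands=[0,0,0,0,0,-0.03,1,0,0,0,0,0,-0.03,1,0,0,0,0,0,-0.02,1,0,0,0,0,0,0,1,0,0,0,0,0,0,1])

```text
time_s: 16.12
ee_pos: [577.0, 153.0, 90.7]
tcp_rot: [[-0.217, 0.976, 0.0], [0.976, 0.217, 0.0], [0.0, 0.0, -1.0]]
wrist_force: [1.0, 0.3, 0.5]
opening: 0.1
grip_force: 0.0
```

Call:
drive_tool(commands=[0,0,0,0,0,-0.02,1,0,0,0,0,0,-0.02,1,0,0,0,0,0,-0.015,1,0,0,0,0,0,0,1,0,0,0,0,0,0,1])

```text
time_s: 16.75
ee_pos: [577.4, 153.1, 89.9]
tcp_rot: [[-0.217, 0.976, 0.002], [0.976, 0.217, 0.0], [0.0, 0.002, -1.0]]
wrist_force: [-6.4, -1.4, 12.4]
opening: -0.0
grip_force: 6.3
```

It hit a firm stop at 12 N. Now I retreat upwards and towards the robot.

Call:
drive_tool(commands=[0,0,0,0,0,0.3,1,0,0,0,0,0,0.5,1,0,0,0,0,0,0.6,1,0,0,0,-0.3,0,0.6,1,0,0,0,-0.5,0,0.5,1])

```text
time_s: 17.38
ee_pos: [528.9, 152.9, 239.3]
tcp_rot: [[-0.217, 0.976, 0.002], [0.976, 0.217, 0.0], [-0.0, 0.002, -1.0]]
wrist_force: [0.6, 1.0, 0.4]
opening: -0.2
grip_force: 0.0
```

Call:
drive_tool(commands=[0,0,0,-0.5,0,0,1,0,0,0,-0.5,0,0,1,0,0,0,-0.4,0,0,1,0,0,0,-0.2,0,0,1,0,0,0,0,0,0,1])

```text
time_s: 18.0
ee_pos: [433.0, 153.1, 237.9]
tcp_rot: [[-0.218, 0.976, 0.001], [0.976, 0.218, 0.0], [-0.0, 0.001, -1.0]]
wrist_force: [0.4, 0.2, 0.3]
opening: -0.2
grip_force: 0.0
```

```bash
python3 - <<'E'
from m import *
s=read_state();print(s["time_s"],s["ee_pos"],s["wrist_force"])
im=snapshot("side")[:,:,::-1].copy();c=camera_info("side")
y=np.array([-.2193,.9757,0]);p=np.array([596.9,65.2,65])
for th in(1.3,1.56):
    f=th-.1466;print(th,proj(c,p+130*(np.sin(f)*y+np.cos(f)*np.array([0,0,1])))[0])
cv2.imwrite("pics/s8.png",cv2.resize(im[130:340,150:380],None,fx=3,fy=2.8))
E
```

```text
18.0 [432.96 153.09 237.92] [0.36 0.23 0.26]
1.3 [232.22 273.82]
1.56 [232.82 286.74]
```

View pics/s8.png

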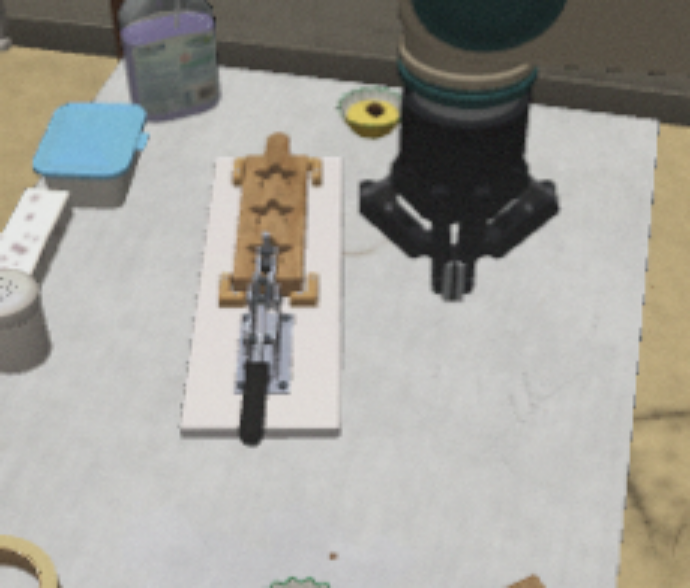

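The lever stays locked: its end is at crop (252,438), full picture (234,286), against a predicted (233,287) for 1.56 rad. The clamp arm is down on the mould, and the cup in view hasn't moved.

```bash
python3 -c "from rig import *;print(close_job())"
```

```text
the job is handed in; nothing more can be done
None
```

The mould is seated flat between the four corner stops, carved side up and grip away from the clamp. The lever is locked at about 1.56 rad with the clamp arm down on the mould. The arm is clear of everything, the scraper and cups were not touched, and the job was handed in at about 18 s.

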